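Re-tension the conveyor belt four clicks and hold it for locking

ROBOT

A 6-joint arm with a two-finger parallel gripper is mounted at the origin on the work surface. World frame = base frame: x ahead of the robot, y to its left, z up, the work surface at z = 0. Lengths are in m, angles in rad, forces in N, time in s.
With the tool pointing down it reaches from about 0.35 to 0.8 m from the base axis. Payload 7.3 kg.
Tool frame: the origin (TCP) lies at the very end of the fingers, on their centre line; the grasp point (between the pads) lies 19 mm behind it (arm.hold_point_z is the distance from the TCP to the grasp point, in m); z points along the fingers, y is the line along which they close (so a half turn about z gives the same grasp; the last joint's range is limited). The gripper opens to 85 mm and grips with 20 to 120 N. Pads are 22 mm wide; open, the fingers measure 114 mm over their backs; the gripper's body (76 mm by 85 mm) begins 54 mm behind the grasp point. The pads swing forward as they close: fully open they stand 13 mm farther back than shut.
Start: joints at [1.167, 0.342, 1.524, -0, 1.275, -0.146], TCP at [0.134, 0.508, 0.231] pointing down, gripper open.
Joint ranges: [-2.53, 2.53], [-0.77, 2.02], [0.04, 2.7], [-1, 4.14], [0.28, 2.66], [-3.11, 3.11]. Speed limits (rad/s): [2.57, 2.57, 3.14, 3.14, 3.14, 3.14].

INTERFACE

Orientations are given as a unit quaternion [w, x, y, z].
In Python, from rig import arm gives the robot as it stands.
- The arm moves only by the shell command python3 -m creep 'ROWS' [OPENING]. ROWS is JSON, a list of rows, each an object of numbers: "dx", "dy", "dz": the shift along the tool's x, y, z in cm; "wx", "wy", "wz": the turn, a rotation vector about the tool's x, y, z in degrees. A call has 1 to 12 rows; each row shifts and turns the commanded pose from where the row before left it, along the tool's axes as they then stand; what a row does not reach is not made up. A row lasts 1/10 s, in which the tool goes at most 50 mm and 8.59 degrees, less where a joint would pass 70% of its speed; a pose out of reach is approached as far as the arm can. A call with a gripper value outside its range is refused whole. OPENING is the finger opening in cm, from 0 to 8.54, set as the call begins (- or left out, the last holds). The fingers move at their own pace and stop on an object; the grip force is fixed at half the most. Time passes only in rows, so rows that do not move let the fingers close. It gives the time, the measured TCP pose, the force, the opening and the grip force at its end, in the units of the state.
- arm.sense(): the state, without advancing time (a new reading comes with each control period).
- arm.camera(name): name is "scene" or "side" or "wrist"; returns (picture, depth): 384x512x3 uint8, blue, green, red; 384x512 float32, m along the optical axis (not along the pixel's ray), 0 where there is no reading.
- arm.get_calibration(name): a dict with "mtx" (3x3 intrinsics, pixels), "distortion" ([k1, k2, p1, p2, k3] as OpenCV has them; the pictures are not rectified), "pose" (4x4, takes a point from camera to world coordinates). Camera axes: x right, y up, looking along -z (the intrinsics and any distortion apply to the point x, -y, -z); pixel columns grow to the right and rows downward; lengths in m; the calibration is good to about 2 mm. A picture is of the moment at which its call begins: read the wrist's pose just before it. get_calibration takes no time and is no camera call; for the wrist camera it gives the pose at the moment of the call.
- arm.hand_in(): hands the job in; it is judged then, once.
Trained networks look in the newest picture that a camera, given by its name, has taken for a name from the list of things; names that differ only in an ending like _2 or _b are one class to them, and where a whole thing is asked for, a point or a joint stands for the part that bears it (a point fixed in the world has none). Each returns a list of dicts, best first, with "conf" (0 to 1); they miss things now and then, are a little off and sometimes report something else, mostly with a low value. They report only what shows in the picture. A call takes as long as a camera call.
- arm.spot_in(camera, label): "xy" ([column, row] in pixels, amid what is visible of it).
- arm.outline_of(camera, label): "mask" (384x512 bool, what is visible of it) and "xy" ([column, row] in pixels, amid what is visible of it).
The state is a dict: "time_s": time; "qpos": joint angles; "dq": joint speeds; "effort": joint torques, N m; "eef_pos": TCP position; "eef_rot": TCP orientation; "wrist_force": force on the tool from outside, world axes, zero at the start; "torque": the same for the moment, N m; "finger_gap": finger opening in m; "finger_force": force on a finger pad.
Only numpy, scipy, OpenCV 4.12 (cv2) and the standard library are available. Lean on these libraries where they do the work, as an engineer would, in place of code of your own. Each camera call takes 0.05 s, during which the arm holds its last target. There are 200 camera calls.

TASK

The small conveyor's belt is slack: free its take-up by swinging the ball-knob clamp lever round from its locked position until it stands square to the conveyor, then pull the long tension lever on from its slack stop by four clicks, counted by feel, stopping short of the fifth, which would over-stretch the belt. Keep hold of the tension lever there against the belt's pull, leave the clamp lever square, and finish while still holding, so that a colleague can lock the clamp. Leave the tools and parts lying about where they are.

Things in the scene. Friction and masses are not known exactly. Their poses are not given: they have to be found in the camera images.
- conveyor: small aluminium belt conveyor, black belt, fixed on the base plate (plate top 10 mm above the table). Origin: on the plate below the tension lever's pivot; y runs along the belt to its tail end, x across it away from the robot. Frame and belt: x 50 to 150, y -430 to 240 mm, top 92 mm up. On the robot's side a shelf (x -62 to 50, y -55 to 190, top 55 mm up) carries both levers.
- tension (a joint): tension lever, rad: 0 = slack stop (its start), bar along the conveyor's (-x,-y) diagonal; grows clockwise from above, end 1.65. A plunger clicks into the star wheel every 0.262 (first at 0.262, fourth 1.047; 34 mm each at the grip); just past each click the resistance at the grip jumps 5 to 7 N, then fades. The belt pulls it back with 3 to 15 N at the grip, rising; let go, it springs back to 0.
- tension_grip (a point): centre of the tension lever's upright grip: black cylinder 22 mm in diameter, 62 mm high (31 mm below to 31 mm above this point), 130 mm from the pivot axis. Can be pinched from above from any side.
- tension_lever: the tension lever: toothed steel star wheel (98 mm over its teeth) with a dark steel flat bar, 22 mm wide, that carries the upright grip at its end. Origin on its upright pivot axis, 66 mm above the conveyor's origin and 55 mm below the height of the grip's centre. It turns with the joint; at joint value 0 its axes are parallel to the conveyor's.
- clamp (a joint): clamp lever (short cranked steel rod, black ball knob, upright pivot), rad: 0 = locked, rod along the conveyor pointing to its tail (+y); starts at 0 to 0.3. Grows anticlockwise from above, out towards the robot; 1.57 = square to the conveyor (along its -x), released; stop at 2.1. Friction about 1 N at the ball; it stays where it is left.
- clamp_ball (a point): centre of the clamp lever's ball knob, 27 mm in diameter, 85 mm from its pivot axis. It stands on the rod's upturned end (a 10 mm stem), 69 mm above the bracket shelf, 32 mm above the belt's top and 40 mm above the level part of the rod. Pinch it from above, best with the fingers closing along its travel (a ball slips out sideways), or push it.
- clamp_pivot (a point): point on the clamp lever's upright pivot axis, at the height of the ball's centre; in the conveyor's frame 145 mm along y from the tension lever's pivot axis.
- wrench: bystander: steel open-end wrench, 170 mm, lying flat on the plate on the robot's side of the conveyor. Origin under its middle, along its own x.
- roller: bystander: spare steel idler roller standing on end on the plate, 38 mm in diameter, 78 mm high with its stub shaft. Origin under its centre.
- stepper: bystander: stepper motor, 42 mm square, 60 mm high with its upright shaft, on the plate. Origin under its centre.
- workpiece: bystander: white plastic part, 44 mm square, 28 mm high, riding on the belt. Origin under its centre.
- printed_link: bystander: white printed robot link, 165 x 40 mm, up to 50 mm high, lying on the plate. Origin under its middle.
- screw_tray: bystander: grey tray with three compartments, 100 x 140 x 30 mm. Origin under its centre.
- screwdriver: bystander: screwdriver, 190 mm, lying on the plate. Origin under its middle.

How it is judged:
On the way, in this order (a step that is already met when the one before it is completed fails the run):
1. the clamp lever stands square to the conveyor (within 11 degrees) (value of joint clamp between 1.37 and 1.77 rad and value of joint tension below 0.15 rad), for 0.2 s.
2. the tension lever has come to its fourth click and is held there (value of joint tension between 0.945 and 1.18 rad), for 0.3 s.
At the end, for the whole second after the job is handed in: The gripper still holds the tension lever at its fourth click (1.047 rad; from 0.945 to 1.18) with at least 2 N on it, and the clamp lever stands square to the conveyor (1.57 rad within 0.2) (all of step 2 and value of joint clamp between 1.37 and 1.77 rad and contact force between the fingers and tension_lever above 2 N); the arm keeps its last pose, push and grip.
It fails at once if the tension lever was pulled on to the fifth click (over-stretched belt) (value of joint tension above 1.25 rad).
It fails at once if a bystander was pushed more than 30 mm or lifted (distance of any of wrench, roller, stepper, workpiece, printed_link, screw_tray, screwdriver from where it was at the start of the episode above 0.03 m).
It also fails if it takes over 51 s, if anything falls off the work surface, if the arm or the gripper's body presses on something with over 40 N, if the wrist force passes 120 N, or if a joint passes its speed limit or range.

## Working session

There is one attempt and no reset: what is moved stays moved. The work goes in short steps, Python scripts to look and compute and a shell command to move; the robot and the scene stay as the last step left them, time stands still between calls to the robot, and variables do not carry over. Pictures are saved under pics/ and viewed, at most 10 in all, crops included, and the job is handed in when it is done.

```bash
ls; mkdir -p pics
cat > h.py <<'E'
import numpy as np, cv2
from rig import arm
def uv2w(cam,uv,depth=None,z=None):
    c=arm.get_calibration(cam);K=np.array(c["mtx"]);D=np.array(c["distortion"]);T=np.array(c["pose"])
    p=cv2.undistortPoints(np.array([[uv]],float),K,D)[0,0]
    r=np.array([p[0],-p[1],-1.])
    if depth is not None: return T[:3,:3]@(r*depth)+T[:3,3]
    d=T[:3,:3]@r; return T[:3,3]+d*(z-T[2,3])/d[2]
def w2uv(cam,P):
    c=arm.get_calibration(cam);T=np.linalg.inv(np.array(c["pose"]))
    q=(T[:3,:3]@np.array(P,float).reshape(-1,3).T).T+T[:3,3]
    q=q*[1,-1,-1]
    return cv2.projectPoints(q,np.zeros(3),np.zeros(3),np.array(c["mtx"]),np.array(c["distortion"]))[0][:,0]
E
python3 - <<'E'
from h import *
s=arm.sense();print({k:np.round(v,3) for k,v in s.items()})
ims=[]
for cam in("scene","side"):
    im,d=arm.camera(cam);ims.append(im);np.save(f"{cam}_d.npy",d)
    print(cam,np.round(arm.get_calibration(cam)["pose"],3).tolist())
    for l in("clamp_ball","tension_grip","tension_lever","conveyor","roller","stepper","screw_tray","workpiece","clamp"):
        for o in arm.outline_of(cam,l)[:2]:
            m=o["mask"]&(d>0);dd=np.median(d[m]) if m.any() else None
            print(l,round(o["conf"],2),np.round(o["xy"]),m.sum(),None if dd is None else np.round(uv2w(cam,o["xy"],depth=dd),3))
    cv2.imwrite(f"pics/{cam}.png",im)
E
```

```text
pics
{'time_s': np.float64(0.0), 'qpos': array([ 1.167,  0.343,  1.525,  0.   ,  1.275, -0.146]), 'dq': array([-0.   , -0.001,  0.002,  0.001,  0.   ,  0.001]), 'effort': array([-0.0000e+00, -4.3367e+01, -2.4601e+01, -0.0000e+00,  8.0000e-03,
        0.0000e+00]), 'eef_pos': array([0.134, 0.507, 0.231]), 'eef_rot': array([-0.   ,  0.129,  0.992, -0.001]), 'wrist_force': array([-1.384,  0.65 ,  0.415]), 'torque': array([-0.045,  0.037, -0.019]), 'finger_force': np.float64(0.0), 'finger_gap': np.float64(0.085)}
scene [[0.67, -0.544, 0.506, 1.269], [0.743, 0.489, -0.457, -0.687], [0.001, 0.682, 0.731, 1.199], [0.0, 0.0, 0.0, 1.0]]
clamp_ball 0.63 [284. 196.] 191 [0.584 0.063 0.1  ]
clamp_ball 0.39 [343. 159.] 502 [0.555 0.394 0.029]
tension_grip 0.91 [238. 222.] 795 [ 0.565 -0.111  0.095]
tension_lever 0.92 [238. 221.] 924 [ 0.563 -0.11   0.097]
conveyor 0.83 [233. 255.] 11217 [ 0.648 -0.204  0.099]
roller 0.73 [151. 261.] 304 [ 0.481 -0.377  0.058]
stepper 0.66 [284. 171.] 193 [0.463 0.186 0.039]
stepper 0.5 [237. 219.] 927 [ 0.558 -0.11   0.1  ]
screw_tray 0.9 [291. 130.] 822 [0.306 0.376 0.025]
screw_tray 0.73 [ 97. 239.] 226 [ 0.287 -0.449  0.034]
workpiece 0.64 [222. 268.] 252 [ 0.673 -0.261  0.119]
clamp 0.55 [288. 192.] 229 [0.585 0.079 0.107]
side [[-0.901, 0.313, -0.299, -0.0], [-0.432, -0.625, 0.65, 1.09], [0.016, 0.716, 0.698, 1.271], [0.0, 0.0, 0.0, 1.0]]
clamp_ball 0.74 [217. 193.] 133 [0.584 0.09  0.096]
tension_grip 0.81 [250. 162.] 560 [ 0.553 -0.109  0.096]
tension_lever 0.76 [248. 164.] 555 [ 0.557 -0.102  0.092]
conveyor 0.92 [234. 166.] 5543 [ 0.6   -0.076  0.086]
roller 0.49 [296. 138.] 149 [ 0.465 -0.368  0.06 ]
stepper 0.78 [236. 239.] 250 [0.452 0.206 0.038]
screw_tray 0.6 [252. 299.] 1576 [0.311 0.375 0.015]
workpiece 0.61 [242. 127.] 119 [ 0.659 -0.256  0.125]
clamp 0.67 [221. 193.] 160 [0.574 0.082 0.094]
```

View pics/scene.png

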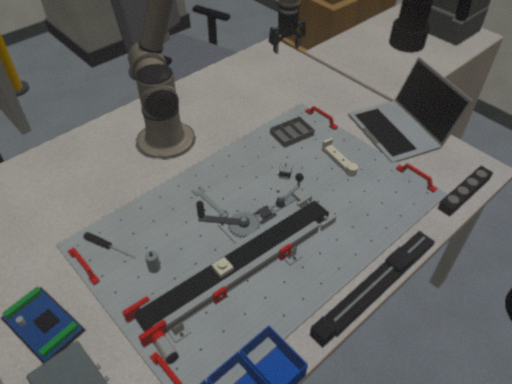

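View pics/side.png

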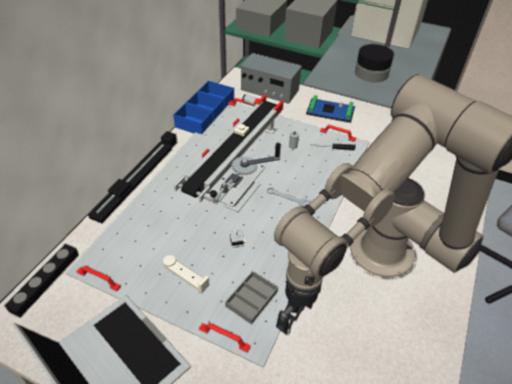

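Scene: the tension grip is near (200,210), the star wheel near (243,222) and the ball near (299,178). Side: the grip is near (278,150) and the wheel near (243,163). I'll zoom in on both in one picture.

Run:
```python
from h import *
a=cv2.imread("pics/scene.png")[160:250,185:325];b=cv2.imread("pics/side.png")[130:220,190:330]
f=lambda i:cv2.convertScaleAbs(cv2.resize(i,None,fx=5,fy=3.3*1,interpolation=cv2.INTER_CUBIC),alpha=1.4)
cv2.imwrite("pics/zoom.png",np.vstack([f(a),f(b)])) 
for cam,p in(("scene",(200,208)),("side",(278,150)),("scene",(299,178)),("side",(238,177)),("scene",(243,222)),("side",(243,163))):
    print(cam,p,[np.round(uv2w(cam,p,z=z),3) for z in(.131,.134,.08)])
```

```text
scene (200, 208) [array([ 0.47 , -0.181,  0.131]), array([ 0.472, -0.182,  0.134]), array([ 0.432, -0.157,  0.08 ])]
side (278, 150) [array([ 0.47 , -0.184,  0.131]), array([ 0.468, -0.18 ,  0.134]), array([ 0.491, -0.241,  0.08 ])]
scene (299, 178) [array([0.58 , 0.13 , 0.131]), array([0.582, 0.128, 0.134]), array([0.547, 0.169, 0.08 ])]
side (238, 177) [array([0.539, 0.017, 0.131]), array([0.537, 0.02 , 0.134]), array([ 0.563, -0.031,  0.08 ])]
scene (243, 222) [array([ 0.597, -0.121,  0.131]), array([ 0.599, -0.122,  0.134]), array([ 0.565, -0.094,  0.08 ])]
side (243, 163) [array([ 0.556, -0.058,  0.131]), array([ 0.554, -0.055,  0.134]), array([ 0.58 , -0.109,  0.08 ])]
```

View pics/zoom.png

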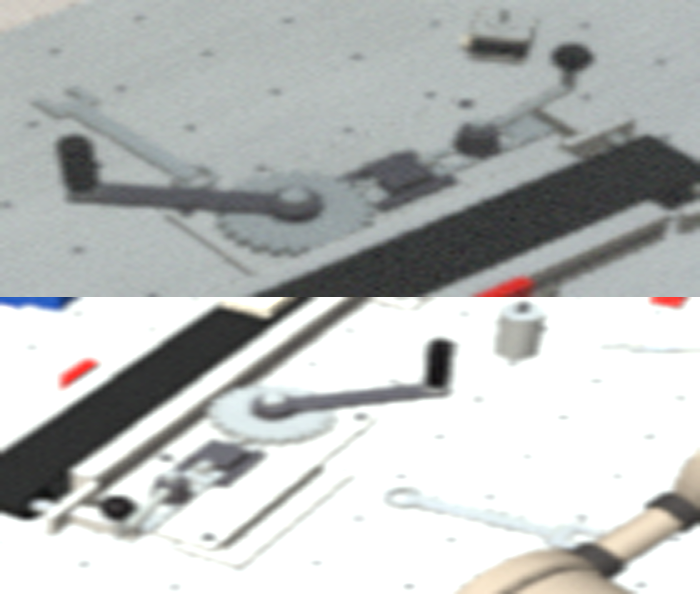

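The zoom puts the ball at scene (299.4,177.3) and side (213.6,193.9), the grip at scene (200.6,210) and side (277.6,150), and the hub at scene (244,221.5) and side (245,162.7).

Run:
```python
from h import *
from scipy.optimize import least_squares
obs={"ball":((299.4,177.3),(213.6,193.9)),"grip":((200.6,210),(277.6,150)),"hub":((244,221.5),(245,162.7))}
for n,(a,b) in obs.items():
    r=least_squares(lambda P:np.r_[(w2uv("scene",P)-a).ravel(),(w2uv("side",P)-b).ravel()],[.55,0,.1])
    print(n,np.round(r.x,4),np.round(r.fun,1))
# model: px,py,yaw,clamp
def model(v):
    px,py,yaw,cl=v;R=lambda a:np.array([np.cos(a),np.sin(a)])
    p=np.array([px,py]);y=R(yaw+np.pi/2)
    return {"grip":np.r_[p+.13*R(yaw+np.pi*1.25),.131],"ball":np.r_[p+.145*y+.085*R(yaw+np.pi/2+cl),.134],"hub":np.r_[p,.085]}
def f(v):
    m=model(v);return np.concatenate([(np.r_[(w2uv("scene",m[n])-obs[n][0]).ravel(),(w2uv("side",m[n])-obs[n][1]).ravel()])*(.4 if n=="hub" else 1) for n in obs])
r=least_squares(f,[.56,-.1,0,.1]);print(np.round(r.x,4),np.round(r.fun,1),{k:np.round(x,3) for k,x in model(r.x).items()})
```

```text
ball [0.5771 0.1317 0.1316] [-0.6 -0.1 -0.7  0.1]
grip [ 0.4739 -0.1836  0.1282] [-0.5 -0.2 -0.7  0.2]
hub [ 0.571  -0.0981  0.0928] [-0.8 -0.2 -1.   0.3]
[ 0.5716 -0.0978 -0.0602  0.097 ] [-0.5 -0.7 -0.8 -0.4 -0.6 -0.7 -0.7 -0.4 -0.2  0.6 -0.5  0.7] {'grip': array([ 0.474, -0.184,  0.131]), 'ball': array([0.577, 0.132, 0.134]), 'hub': array([ 0.572, -0.098,  0.085])}
```

```bash
cat >> h.py <<'E'
def togo(P,yaw_y):
    "cm in present tool axes to world point P; wz deg to bring tool y to world angle yaw_y (mod 180)"
    from scipy.spatial.transform import Rotation as Ro
    s=arm.sense();q=s["eef_rot"];R=Ro.from_quat([q[1],q[2],q[3],q[0]]).as_matrix()
    a=np.degrees(np.arctan2(R[1,1],R[0,1]));w=-((yaw_y-a+90)%180-90)
    Rz=R@Ro.from_euler("z",w,degrees=True).as_matrix();d=np.array(P)-s["eef_pos"]
    print("t",s["time_s"],"tcp",np.round(s["eef_pos"],4),"z",np.round(R[:,2],3),"yaw",round(a,1),"wz",round(w,1),"now cm",np.round(R.T@d*100,2),"after turn cm",np.round(Rz.T@d*100,2),"F",np.round(s["wrist_force"],1),"gap",round(float(s["finger_gap"]),4),"ff",round(float(s["finger_force"]),1))
E
python3 -m creep '[{"wz":8.2},{"wz":8.2},{"wz":8.2},{"wz":8.2},{"wz":8.2},{"wz":8.2},{"wz":8.2},{"wz":8.2},{"wz":8.2}]' 6
python3 -c "
from h import *
print(arm.hold_point_z);togo([.577,.132,.19],2)"
```

```text
0.0187
t 1.0 tcp [0.1338 0.5077 0.2313] z [ 0.  0. -1.] yaw 75.2 wz 73.2 now cm [-52.43 -25.03   4.13] after turn cm [-39.09  42.98   4.13] F [-0.8 -0.3 -0.8] gap 0.0853 ff 0.0$[0]: bad value
```

```bash
python3 -m creep '[{"dx":0,"dy":0,"dz":0,"wx":0,"wy":0,"wz":8.2}]' 6; echo; python3 -m creep '[{"wz":8}]'; echo; python3 -m creep --help | head -20
python3 -c "
from h import *
togo([.577,.132,.19],2)"
```

```text
time_s: 1.1
eef_pos: [0.1338, 0.5077, 0.2314]
eef_rot: [0.0, 0.2, 0.98, 0.0]
wrist_force: [-0.5, -0.7, 0.3]
finger_gap: 0.073
finger_force: 0.0


t 1.1 tcp [0.1338 0.5077 0.2314] z [ 0.  0. -1.] yaw 66.9 wz 64.9 now cm [-55.49 -17.2    4.13] after turn cm [-39.09  42.98   4.13] F [-0.5 -0.7  0.3] gap 0.073 ff 0.0$[0]: bad value
invalid input: not JSON, or not a number
```

```bash
python3 -m creep '[{"dx":0,"dy":0,"dz":0,"wx":0,"wy":0,"wz":8.1},{"dx":0,"dy":0,"dz":0,"wx":0,"wy":0,"wz":8.1},{"dx":0,"dy":0,"dz":0,"wx":0,"wy":0,"wz":8.1},{"dx":0,"dy":0,"dz":0,"wx":0,"wy":0,"wz":8.1},{"dx":0,"dy":0,"dz":0,"wx":0,"wy":0,"wz":8.1},{"dx":0,"dy":0,"dz":0,"wx":0,"wy":0,"wz":8.1},{"dx":0,"dy":0,"dz":0,"wx":0,"wy":0,"wz":8.1},{"dx":0,"dy":0,"dz":0,"wx":0,"wy":0,"wz":8.1}]' 6 >/dev/null
python3 -m creep '[{"dx":-3,"dy":3.3,"dz":0,"wx":0,"wy":0,"wz":0},{"dx":-3,"dy":3.3,"dz":0,"wx":0,"wy":0,"wz":0},{"dx":-3,"dy":3.3,"dz":0,"wx":0,"wy":0,"wz":0},{"dx":-3,"dy":3.3,"dz":0,"wx":0,"wy":0,"wz":0},{"dx":-3,"dy":3.3,"dz":0,"wx":0,"wy":0,"wz":0},{"dx":-3,"dy":3.3,"dz":0,"wx":0,"wy":0,"wz":0},{"dx":-3,"dy":3.3,"dz":0,"wx":0,"wy":0,"wz":0},{"dx":-3,"dy":3.3,"dz":0,"wx":0,"wy":0,"wz":0},{"dx":-3,"dy":3.3,"dz":0,"wx":0,"wy":0,"wz":0},{"dx":-3,"dy":3.3,"dz":0,"wx":0,"wy":0,"wz":0}]'
python3 - <<'E'
from h import *
togo([.577,.132,.19],2)
im,d=arm.camera("wrist")
P=[[.577,.132,.134],[.5803,.047,.094],[.474,-.184,.131]]
print(np.round(w2uv("wrist",P)))
for l in("clamp_ball","clamp"):
  for o in arm.outline_of("wrist",l)[:2]:print(l,o["conf"],o["xy"],uv2w("wrist",o["xy"],z=.134))
cv2.imwrite("pics/w1.png",im)
E
```

```text
time_s: 2.9
eef_pos: [0.4765, 0.2193, 0.2315]
eef_rot: [0.0, 0.693, 0.721, 0.0]
wrist_force: [0.5, 1.5, 0.1]
finger_gap: 0.0602
finger_force: 0.0
t 2.9 tcp [0.4765 0.2193 0.2315] z [ 0.  0. -1.] yaw 2.2 wz 0.2 now cm [-9.11  9.7   4.15] after turn cm [-9.08  9.73  4.15] F [0.5 1.5 0.1] gap 0.0602 ff 0.0
[[356. 287.]
 [336. 332.]
 [234. 504.]]
clamp 0.51 [370.3, 286.2] [0.58438108 0.13788946 0.134     ]
```

View pics/w1.png

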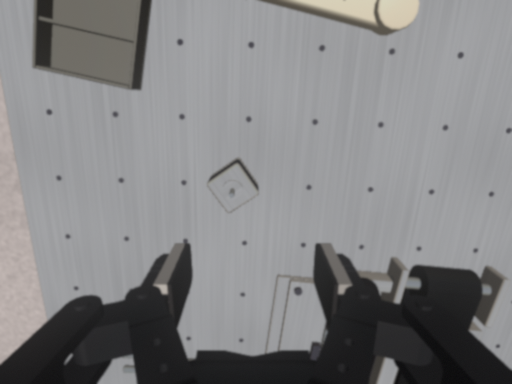

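The ball is hidden behind the right finger, near its predicted position (356,287). I'll move above it and look between the fingers.

```bash
python3 -m creep '[{"dx":-1.5,"dy":3.2,"dz":0,"wx":0,"wy":0,"wz":0.2},{"dx":-1.5,"dy":3.2,"dz":0,"wx":0,"wy":0,"wz":0},{"dx":-1.5,"dy":3.3,"dz":1,"wx":0,"wy":0,"wz":0},{"dx":0,"dy":0,"dz":1,"wx":0,"wy":0,"wz":0},{"dx":0,"dy":0,"dz":0,"wx":0,"wy":0,"wz":0}]'
python3 - <<'E'
from h import *
togo([.577,.132,.19],2)
im,d=arm.camera("wrist")
P=[[.577,.132,.134],[.5803,.047,.094],[.474,-.184,.131]]
print(np.round(w2uv("wrist",P)))
for l in("clamp_ball","clamp"):
  for o in arm.outline_of("wrist",l)[:2]:print(l,o["conf"],o["xy"],uv2w("wrist",o["xy"],z=.134))
cv2.imwrite("pics/w2.png",im)
E
```

```text
time_s: 3.55
eef_pos: [0.5722, 0.1799, 0.2092]
eef_rot: [-0.002, 0.694, 0.72, -0.002]
wrist_force: [0.0, 0.6, -0.9]
finger_gap: 0.0599
finger_force: 0.0
t 3.55 tcp [0.5722 0.1799 0.2092] z [-0.005 -0.    -1.   ] yaw 2.0 wz 0.0 now cm [-4.81  0.32  1.92] after turn cm [-4.81  0.32  1.92] F [ 0.   0.6 -0.9] gap 0.0599 ff 0.0
[[256. 262.]
 [256. 317.]
 [153. 506.]]
clamp_ball 0.97 [260.2, 277.8] [0.58137996 0.11747459 0.134     ]
clamp 0.94 [256.3, 280.4] [0.57877894 0.11460973 0.134     ]
clamp 0.6 [284.0, 290.6] [0.60175391 0.1058098  0.134     ]
```

View pics/w2.png

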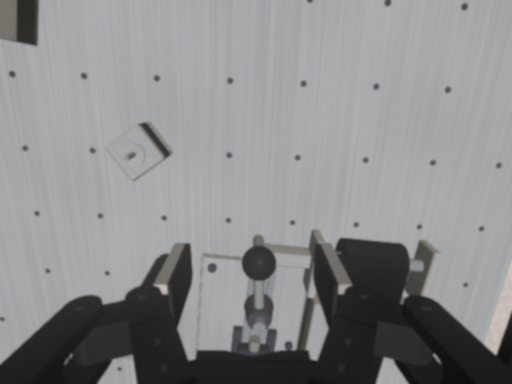

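The ball shows at (259,262), about 1.5 mm towards +x from the prediction, so it sits at about (0.579, 0.132). I'll descend and pinch it.

```bash
python3 -m creep '[{"dx":-2.4,"dy":0.3,"dz":0.5,"wx":0,"wy":0,"wz":0},{"dx":-2.4,"dy":0.3,"dz":1,"wx":0,"wy":0,"wz":0},{"dx":0,"dy":0,"dz":2,"wx":0,"wy":0,"wz":0},{"dx":0,"dy":0,"dz":2,"wx":0,"wy":0,"wz":0},{"dx":0,"dy":0,"dz":2,"wx":0,"wy":0,"wz":0},{"dx":0,"dy":0,"dz":2,"wx":0,"wy":0,"wz":0},{"dx":0,"dy":0,"dz":0,"wx":0,"wy":0,"wz":0},{"dx":0,"dy":0,"dz":0,"wx":0,"wy":0,"wz":0}]'
python3 -c "
from h import *
togo([.579,.132,.114],2)"
```

```text
time_s: 4.5
eef_pos: [0.5814, 0.1323, 0.1174]
eef_rot: [0.0, 0.694, 0.72, 0.0]
wrist_force: [0.8, -0.7, 0.5]
finger_gap: 0.0598
finger_force: 0.0
t 4.5 tcp [0.5814 0.1323 0.1174] z [ 0.001  0.    -1.   ] yaw 2.1 wz 0.1 now cm [-0.02 -0.24  0.34] after turn cm [-0.02 -0.24  0.34] F [ 0.8 -0.7  0.5] gap 0.0598 ff 0.0
```

```bash
python3 -m creep '[{"dx":0,"dy":-0.2,"dz":0.2,"wx":0,"wy":0,"wz":0},{"dx":0,"dy":0,"dz":0,"wx":0,"wy":0,"wz":0},{"dx":0,"dy":0,"dz":0,"wx":0,"wy":0,"wz":0},{"dx":0,"dy":0,"dz":0,"wx":0,"wy":0,"wz":0},{"dx":0,"dy":0,"dz":0,"wx":0,"wy":0,"wz":0},{"dx":0,"dy":0,"dz":0,"wx":0,"wy":0,"wz":0}]' 2
python3 - <<'E'
from h import *
togo([.579,.132,.114],2)
# arc plan: chord rows of 8.4deg about pivot, in tool axes
c=np.array([.5803,.047]);p=arm.sense()["eef_pos"][:2]-c
print("r",np.linalg.norm(p),"ang",np.degrees(np.arctan2(p[1],p[0])),"target",180-np.degrees(.06))
E
```

```text
time_s: 5.1
eef_pos: [0.5799, 0.1317, 0.1156]
eef_rot: [0.0, 0.695, 0.719, 0.001]
wrist_force: [-1.7, 0.5, 5.6]
finger_gap: 0.0245
finger_force: 58.5
t 5.1 tcp [0.5799 0.1317 0.1156] z [ 0.002  0.001 -1.   ] yaw 2.0 wz 0.0 now cm [ 0.03 -0.09  0.16] after turn cm [ 0.03 -0.09  0.16] F [-1.7  0.5  5.6] gap 0.0245 ff 58.5
r 0.08472918155392851 ang 90.25931624881491 target 176.56225322921506
```

Gripped, but the gap is 24.5 mm with an upward push, so the pads sit above the equator. I'll reopen, go 5 mm lower and close again.

```bash
python3 -m creep '[{"dx":0,"dy":0,"dz":0,"wx":0,"wy":0,"wz":0},{"dx":0,"dy":0,"dz":0.25,"wx":0,"wy":0,"wz":1},{"dx":0,"dy":0,"dz":0.25,"wx":0,"wy":0,"wz":0.8},{"dx":0,"dy":0,"dz":0,"wx":0,"wy":0,"wz":0}]' 3.6 
python3 -m creep '[{"dx":0,"dy":0,"dz":0,"wx":0,"wy":0,"wz":0},{"dx":0,"dy":0,"dz":0,"wx":0,"wy":0,"wz":0},{"dx":0,"dy":0,"dz":0,"wx":0,"wy":0,"wz":0},{"dx":0,"dy":0,"dz":0,"wx":0,"wy":0,"wz":0}]' 2
python3 - <<'E'
from h import *
togo([.579,.132,.114],0.3)
E
```

```text
time_s: 5.5
eef_pos: [0.5792, 0.1314, 0.1086]
eef_rot: [-0.0, 0.706, 0.708, -0.0]
wrist_force: [-0.5, -0.6, -0.2]
finger_gap: 0.036
finger_force: 0.0
time_s: 5.9
eef_pos: [0.5795, 0.1314, 0.1092]
eef_rot: [-0.0, 0.706, 0.709, -0.0]
wrist_force: [0.7, -0.2, -0.8]
finger_gap: 0.0246
finger_force: 58.8
t 5.9 tcp [0.5795 0.1314 0.1092] z [-0.  0. -1.] yaw 0.2 wz -0.1 now cm [ 0.06 -0.05 -0.48] after turn cm [ 0.06 -0.05 -0.48] F [ 0.7 -0.2 -0.8] gap 0.0246 ff 58.8
```

Good: the grip is well seated with no side force. Now the swing.

```bash
python3 -m creep '[{"dx":-0.07,"dy":-1.06,"dz":0,"wx":0,"wy":0,"wz":-7.2},{"dx":-0.07,"dy":-1.06,"dz":0,"wx":0,"wy":0,"wz":-7.2},{"dx":-0.07,"dy":-1.06,"dz":0,"wx":0,"wy":0,"wz":-7.2},{"dx":-0.07,"dy":-1.06,"dz":0,"wx":0,"wy":0,"wz":-7.2},{"dx":-0.07,"dy":-1.06,"dz":0,"wx":0,"wy":0,"wz":-7.2},{"dx":-0.07,"dy":-1.06,"dz":0,"wx":0,"wy":0,"wz":-7.2},{"dx":0,"dy":0,"dz":0,"wx":0,"wy":0,"wz":0}]'
python3 - <<'E'
from h import *
a=np.radians(133.3);togo([.5803+.0848*np.cos(a),.047+.0848*np.sin(a),.11],43.3)
E
```

```text
time_s: 6.6
eef_pos: [0.5223, 0.1063, 0.1092]
eef_rot: [0.001, 0.394, 0.919, -0.0]
wrist_force: [5.2, -6.1, -5.9]
finger_gap: 0.024
finger_force: 59.2
t 6.6 tcp [0.5223 0.1063 0.1092] z [ 0.002 -0.002 -1.   ] yaw 43.6 wz 0.3 now cm [ 0.19  0.15 -0.08] after turn cm [ 0.19  0.15 -0.08] F [ 5.2 -6.1 -5.9] gap 0.024 ff 59.2
```

```bash
python3 -m creep '[{"dx":-0.2,"dy":-1.05,"dz":0,"wx":0,"wy":0,"wz":-7.2},{"dx":-0.12,"dy":-1.05,"dz":0,"wx":0,"wy":0,"wz":-7.2},{"dx":-0.07,"dy":-1.05,"dz":0,"wx":0,"wy":0,"wz":-7.2},{"dx":-0.07,"dy":-1.05,"dz":0,"wx":0,"wy":0,"wz":-7.2},{"dx":-0.07,"dy":-1.05,"dz":0,"wx":0,"wy":0,"wz":-7.2},{"dx":-0.07,"dy":-1.05,"dz":0,"wx":0,"wy":0,"wz":-7.2},{"dx":0,"dy":0,"dz":0,"wx":0,"wy":0,"wz":0},{"dx":0,"dy":0,"dz":0,"wx":0,"wy":0,"wz":0}]'
python3 - <<'E'
from h import *
togo([.5803-.085*.998,.047+.085*.06,.11],86.5)
E
```

```text
time_s: 7.4
eef_pos: [0.4982, 0.0502, 0.1093]
eef_rot: [0.001, 0.03, 1.0, -0.0]
wrist_force: [3.1, -3.4, -5.9]
finger_gap: 0.0245
finger_force: 59.3
t 7.4 tcp [0.4982 0.0502 0.1093] z [ 0.002 -0.001 -1.   ] yaw 86.5 wz 0.0 now cm [ 0.28  0.18 -0.08] after turn cm [ 0.28  0.18 -0.08] F [ 3.1 -3.4 -5.9] gap 0.0245 ff 59.3
```

```bash
python3 -m creep '[{"dx":0,"dy":0,"dz":0,"wx":0,"wy":0,"wz":0},{"dx":0,"dy":0,"dz":0,"wx":0,"wy":0,"wz":0},{"dx":0,"dy":0,"dz":0,"wx":0,"wy":0,"wz":0},{"dx":0,"dy":0,"dz":-2,"wx":0,"wy":0,"wz":0},{"dx":0,"dy":0,"dz":-3,"wx":0,"wy":0,"wz":0},{"dx":0,"dy":0,"dz":-3,"wx":0,"wy":0,"wz":0},{"dx":0,"dy":0,"dz":-3,"wx":0,"wy":0,"wz":-7.5},{"dx":0,"dy":0,"dz":0,"wx":0,"wy":0,"wz":-7.5},{"dx":0,"dy":0,"dz":0,"wx":0,"wy":0,"wz":-7.5},{"dx":0,"dy":0,"dz":0,"wx":0,"wy":0,"wz":-7.5},{"dx":0,"dy":0,"dz":0,"wx":0,"wy":0,"wz":-7.5},{"dx":0,"dy":0,"dz":0,"wx":0,"wy":0,"wz":-7.5}]' 6
python3 - <<'E'
from h import *
togo([.474,-.184,.21],131.5)
E
```

```text
time_s: 8.6
eef_pos: [0.497, 0.0512, 0.2194]
eef_rot: [0.0, -0.358, 0.934, 0.0]
wrist_force: [0.1, -0.6, 0.5]
finger_gap: 0.0599
finger_force: 0.0
t 8.6 tcp [0.497  0.0512 0.2194] z [-0.  0. -1.] yaw 132.0 wz 0.5 now cm [ 17.43 -15.96   0.94] after turn cm [ 17.31 -16.09   0.94] F [ 0.1 -0.6  0.5] gap 0.0599 ff 0.0
```

```bash
python3 -m creep '[{"dx":2.5,"dy":-3.2,"dz":0,"wx":0,"wy":0,"wz":0.5},{"dx":2.5,"dy":-3.2,"dz":0,"wx":0,"wy":0,"wz":0},{"dx":2.5,"dy":-3.2,"dz":0,"wx":0,"wy":0,"wz":0},{"dx":2.5,"dy":-3.2,"dz":0,"wx":0,"wy":0,"wz":0},{"dx":2.5,"dy":-3.2,"dz":0,"wx":0,"wy":0,"wz":0},{"dx":0,"dy":0,"dz":0,"wx":0,"wy":0,"wz":0},{"dx":0,"dy":0,"dz":0,"wx":0,"wy":0,"wz":0}]'
python3 - <<'E'
from h import *
togo([.474,-.184,.21],131.5)
im,d=arm.camera("wrist")
P=[[.474,-.184,.162],[.474,-.184,.131],[.5716,-.0978,.09],[.496,.052,.134]]
print(np.round(w2uv("wrist",P)))
ims,_=arm.camera("scene");imd,_=arm.camera("side")
for cam,z in(("wrist",.131),("scene",.131),("side",.131)):
  for l in("tension_grip","clamp_ball"):
    for o in arm.spot_in(cam,l)[:1]:print(cam,l,round(o["conf"],2),np.round(o["xy"]),np.round(uv2w(cam,o["xy"],z=z),3))
print(np.round(w2uv("scene",[.496,.052,.134])),np.round(w2uv("side",[.496,.052,.134])))
a=ims[140:250,170:330];b=imd[120:230,170:330]
cv2.imwrite("pics/w3.png",np.hstack([cv2.resize(im,None,fx=.9,fy=.9),np.vstack([cv2.resize(a,None,fx=1.9,fy=1.57,interpolation=2),cv2.resize(b,None,fx=1.9,fy=1.57,interpolation=2)])[:346]]) if 0 else np.vstack([cv2.resize(im[:],(512,300)),np.hstack([cv2.resize(a,(400,275),interpolation=2),cv2.resize(b,(400,275),interpolation=2)])[:,:800][:, :]][:1]+[cv2.resize(np.hstack([a,b]),(512,176),interpolation=2)]))
E
```

```text
time_s: 9.3
eef_pos: [0.5084, -0.1521, 0.2191]
eef_rot: [-0.0, -0.35, 0.937, 0.0]
wrist_force: [-0.4, 0.1, -0.3]
finger_gap: 0.0597
finger_force: 0.0
t 9.3 tcp [ 0.5084 -0.1521  0.2191] z [-0.     0.001 -1.   ] yaw 131.0 wz -0.5 now cm [ 4.69 -0.15  0.91] after turn cm [ 4.69 -0.11  0.91] F [-0.4  0.1 -0.3] gap 0.0597 ff 0.0
[[250. 142.]
 [250. 136.]
 [251. 265.]
 [433. 331.]]
wrist tension_grip 0.88 [255. 246.] [ 0.538 -0.122  0.131]
scene tension_grip 0.61 [236. 219.] [ 0.575 -0.128  0.131]
scene clamp_ball 0.66 [271. 195.] [0.574 0.012 0.131]
side tension_grip 0.95 [249. 163.] [ 0.535 -0.067  0.131]
side clamp_ball 0.43 [234. 191.] [0.52  0.088 0.131]
[[263. 175.]] [[244. 186.]]
```

View pics/w3.png

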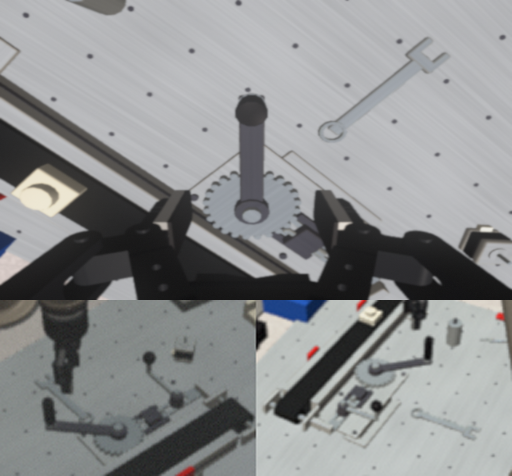

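The wrist view shows the grip top at about (251,141), against a prediction of (250,142). The scene crop puts the ball at about (262,176), against a prediction of (263,175) for square. So the clamp is square and the grip is where I modelled it; I'll descend on the grip now.

```bash
python3 -m creep '[{"dx":2.3,"dy":-0.1,"dz":0,"wx":0,"wy":0,"wz":0},{"dx":2.4,"dy":-0.1,"dz":0,"wx":0,"wy":0,"wz":-0.5},{"dx":0,"dy":0,"dz":2,"wx":0,"wy":0,"wz":0},{"dx":0,"dy":0,"dz":2,"wx":0,"wy":0,"wz":0},{"dx":0,"dy":0,"dz":2,"wx":0,"wy":0,"wz":0},{"dx":0,"dy":0,"dz":2.2,"wx":0,"wy":0,"wz":0},{"dx":0,"dy":0,"dz":2,"wx":0,"wy":0,"wz":0},{"dx":0,"dy":0,"dz":0,"wx":0,"wy":0,"wz":0},{"dx":0,"dy":0,"dz":0,"wx":0,"wy":0,"wz":0}]'
python3 -c "
from h import *
togo([.474,-.184,.117],131.5)"
python3 -m creep '[{"dx":0,"dy":0,"dz":0,"wx":0,"wy":0,"wz":0},{"dx":0,"dy":0,"dz":0,"wx":0,"wy":0,"wz":0},{"dx":0,"dy":0,"dz":0,"wx":0,"wy":0,"wz":0},{"dx":0,"dy":0,"dz":0,"wx":0,"wy":0,"wz":0},{"dx":0,"dy":0,"dz":0,"wx":0,"wy":0,"wz":0},{"dx":0,"dy":0,"dz":0,"wx":0,"wy":0,"wz":0}]' 1.5
python3 -c "
from h import *
togo([.474,-.184,.117],131.5)"
```

```text
time_s: 10.65
eef_pos: [0.4748, -0.1842, 0.1176]
eef_rot: [-0.0, -0.355, 0.935, 0.0]
wrist_force: [-0.9, -0.7, 1.3]
finger_gap: 0.0599
finger_force: 0.0
t 10.65 tcp [ 0.4748 -0.1842  0.1176] z [-0.  0. -1.] yaw 131.6 wz 0.1 now cm [0.04 0.07 0.06] after turn cm [0.04 0.07 0.06] F [-0.9 -0.7  1.3] gap 0.0599 ff 0.0
time_s: 11.25
eef_pos: [0.474, -0.1834, 0.1184]
eef_rot: [-0.0, -0.355, 0.935, 0.001]
wrist_force: [-4.0, 5.0, 8.6]
finger_gap: 0.0209
finger_force: 58.2
t 11.25 tcp [ 0.474  -0.1834  0.1184] z [-0.001  0.001 -1.   ] yaw 131.6 wz 0.1 now cm [ 0.04 -0.05  0.14] after turn cm [ 0.04 -0.05  0.14] F [-4.   5.   8.6] gap 0.0209 ff 58.2
```

```bash
cat >> h.py <<'E'
def lev():
    s=arm.sense();p=s["eef_pos"][:2]-[.5716,-.0978];a=np.arctan2(p[1],p[0])
    t=np.array([np.sin(a),-np.cos(a)]);u=p/np.linalg.norm(p);F=np.array(s["wrist_force"])
    q=s["eef_rot"];R1=2*(q[1]*q[2]-q[0]*q[3]),1-2*(q[1]**2+q[3]**2)
    print("t %.2f tension %.3f r %.4f z %.4f toolyaw %.1f tangentdir %.1f Ft %.1f Fr %.1f Fz %.1f gap %.4f ff %.1f"%(s["time_s"],(-(a-(-.0602-.75*np.pi))+np.pi)%(2*np.pi)-np.pi,np.linalg.norm(p),s["eef_pos"][2],np.degrees(np.arctan2(R1[1],R1[0])),np.degrees(a)%360-90,F[:2]@t,F[:2]@u,F[2],s["finger_gap"],s["finger_force"]))
E
python3 -c "from h import *;lev()"
python3 -m creep '[{"dx":-0.02,"dy":0.68,"dz":0,"wx":0,"wy":0,"wz":3},{"dx":-0.02,"dy":0.68,"dz":0,"wx":0,"wy":0,"wz":3},{"dx":-0.02,"dy":0.68,"dz":0,"wx":0,"wy":0,"wz":3},{"dx":-0.02,"dy":0.68,"dz":0,"wx":0,"wy":0,"wz":3}]' >/dev/null
python3 -c "from h import *;lev()"
for i in 1 2; do :; done
python3 -m creep '[{"dx":-0.02,"dy":0.68,"dz":0,"wx":0,"wy":0,"wz":3}]' >/dev/null
python3 -c "from h import *;lev()"
python3 -m creep '[{"dx":-0.02,"dy":0.68,"dz":0,"wx":0,"wy":0,"wz":3}]' >/dev/null
python3 -c "from h import *;lev()"
python3 -m creep '[{"dx":-0.02,"dy":0.68,"dz":0,"wx":0,"wy":0,"wz":3}]' >/dev/null
python3 -c "from h import *;lev()"
```

```text
t 11.25 tension 0.006 r 0.1298 z 0.1184 toolyaw 131.6 tangentdir 131.2 Ft 6.4 Fr -0.3 Fz 8.6 gap 0.0209 ff 58.2
t 11.65 tension 0.203 r 0.1297 z 0.1185 toolyaw 119.6 tangentdir 119.9 Ft -0.2 Fr 0.5 Fz 4.1 gap 0.0205 ff 59.0
t 11.75 tension 0.257 r 0.1296 z 0.1185 toolyaw 116.5 tangentdir 116.8 Ft 0.2 Fr -0.2 Fz 6.1 gap 0.0206 ff 59.1
t 11.85 tension 0.305 r 0.1297 z 0.1185 toolyaw 113.6 tangentdir 114.1 Ft -3.2 Fr 1.7 Fz 2.1 gap 0.0208 ff 58.9
t 11.95 tension 0.358 r 0.1296 z 0.1185 toolyaw 110.6 tangentdir 111.1 Ft -2.6 Fr 1.6 Fz 4.6 gap 0.0208 ff 58.9
```

```bash
L(){ python3 -c "from h import *;lev()"; }
python3 -m creep '[{"dx":-0.02,"dy":0.68,"dz":0,"wx":0,"wy":0,"wz":3}]' >/dev/null;L
python3 -m creep '[{"dx":-0.02,"dy":0.68,"dz":0,"wx":0,"wy":0,"wz":3}]' >/dev/null;L
python3 -m creep '[{"dx":-0.02,"dy":0.68,"dz":0,"wx":0,"wy":0,"wz":3}]' >/dev/null;L
python3 -m creep '[{"dx":-0.02,"dy":0.68,"dz":0,"wx":0,"wy":0,"wz":3}]' >/dev/null;L
python3 -m creep '[{"dx":-0.02,"dy":0.68,"dz":0,"wx":0,"wy":0,"wz":3}]' >/dev/null;L
python3 -m creep '[{"dx":-0.02,"dy":0.68,"dz":0,"wx":0,"wy":0,"wz":3}]' >/dev/null;L
python3 -m creep '[{"dx":-0.02,"dy":0.68,"dz":0,"wx":0,"wy":0,"wz":3}]' >/dev/null;L
python3 -m creep '[{"dx":-0.02,"dy":0.68,"dz":0,"wx":0,"wy":0,"wz":3}]' >/dev/null;L
```

```text
t 12.05 tension 0.411 r 0.1297 z 0.1185 toolyaw 107.6 tangentdir 108.0 Ft -2.8 Fr 1.6 Fz 5.0 gap 0.0205 ff 59.1
t 12.15 tension 0.465 r 0.1296 z 0.1185 toolyaw 104.6 tangentdir 104.9 Ft -1.6 Fr 2.0 Fz 6.0 gap 0.0206 ff 59.1
t 12.25 tension 0.519 r 0.1296 z 0.1185 toolyaw 101.6 tangentdir 101.8 Ft -0.5 Fr 1.1 Fz 5.3 gap 0.0207 ff 59.1
t 12.35 tension 0.568 r 0.1296 z 0.1185 toolyaw 98.6 tangentdir 99.0 Ft -4.2 Fr 3.4 Fz 5.1 gap 0.0208 ff 59.1
t 12.45 tension 0.621 r 0.1296 z 0.1185 toolyaw 95.6 tangentdir 96.0 Ft -3.8 Fr 4.5 Fz 6.5 gap 0.0206 ff 59.1
t 12.55 tension 0.674 r 0.1296 z 0.1185 toolyaw 92.6 tangentdir 92.9 Ft -2.4 Fr 3.0 Fz 6.2 gap 0.0209 ff 59.2
t 12.65 tension 0.728 r 0.1296 z 0.1185 toolyaw 89.6 tangentdir 89.8 Ft -2.5 Fr 4.3 Fz 6.9 gap 0.0204 ff 59.2
t 12.75 tension 0.782 r 0.1297 z 0.1184 toolyaw 86.6 tangentdir 86.7 Ft -1.0 Fr 2.8 Fz 6.4 gap 0.0202 ff 59.2
```

```bash
L(){ python3 -c "from h import *;lev()"; }
python3 -m creep '[{"dx":-0.02,"dy":0.68,"dz":0,"wx":0,"wy":0,"wz":3}]' >/dev/null;L
python3 -m creep '[{"dx":-0.02,"dy":0.68,"dz":0,"wx":0,"wy":0,"wz":3}]' >/dev/null;L
python3 -m creep '[{"dx":-0.02,"dy":0.68,"dz":0,"wx":0,"wy":0,"wz":3}]' >/dev/null;L
python3 -m creep '[{"dx":-0.02,"dy":0.68,"dz":0,"wx":0,"wy":0,"wz":3}]' >/dev/null;L
python3 -m creep '[{"dx":-0.02,"dy":0.68,"dz":0,"wx":0,"wy":0,"wz":3}]' >/dev/null;L
```

```text
t 12.85 tension 0.832 r 0.1297 z 0.1185 toolyaw 83.6 tangentdir 83.9 Ft -6.0 Fr 4.3 Fz 6.4 gap 0.0207 ff 59.3
t 12.95 tension 0.884 r 0.1297 z 0.1184 toolyaw 80.6 tangentdir 80.9 Ft -4.0 Fr 3.8 Fz 8.0 gap 0.0204 ff 59.2
t 13.05 tension 0.938 r 0.1297 z 0.1184 toolyaw 77.6 tangentdir 77.8 Ft -3.2 Fr 3.9 Fz 6.9 gap 0.0207 ff 59.3
t 13.15 tension 0.992 r 0.1297 z 0.1185 toolyaw 74.6 tangentdir 74.7 Ft -3.0 Fr 4.5 Fz 8.2 gap 0.0205 ff 59.3
t 13.25 tension 1.045 r 0.1297 z 0.1184 toolyaw 71.6 tangentdir 71.7 Ft -2.4 Fr 3.3 Fz 8.1 gap 0.0205 ff 59.3
```

Click 3 came between 0.78 and 0.83. I'll edge forward to feel the fourth, then hold.

```bash
L(){ python3 -c "from h import *;lev()"; }
python3 -m creep '[{"dx":-0.01,"dy":0.4,"dz":0,"wx":0,"wy":0,"wz":1.7}]' >/dev/null;L
python3 -m creep '[{"dx":0,"dy":0,"dz":0,"wx":0,"wy":0,"wz":0},{"dx":0,"dy":0,"dz":0,"wx":0,"wy":0,"wz":0},{"dx":0,"dy":0,"dz":0,"wx":0,"wy":0,"wz":0},{"dx":0,"dy":0,"dz":0,"wx":0,"wy":0,"wz":0},{"dx":0,"dy":0,"dz":0,"wx":0,"wy":0,"wz":0},{"dx":0,"dy":0,"dz":0,"wx":0,"wy":0,"wz":0}]' >/dev/null;L
python3 - <<'E'
from h import *
im,_=arm.camera("scene");im2,_=arm.camera("side")
B=[.496,.052,.134];print(w2uv("scene",B),w2uv("side",B))
a=im[140:250,170:330];b=im2[120:230,170:330]
cv2.imwrite("pics/end.png",cv2.resize(np.hstack([a,b]),(800,275),interpolation=2))
E
```

```text
t 13.35 tension 1.074 r 0.1298 z 0.1184 toolyaw 69.9 tangentdir 70.0 Ft -8.5 Fr 4.6 Fz 9.6 gap 0.0208 ff 59.5
t 13.95 tension 1.071 r 0.1298 z 0.1184 toolyaw 70.0 tangentdir 70.2 Ft -6.2 Fr 4.7 Fz 8.8 gap 0.0206 ff 59.5
[[263.00890537 175.06953552]] [[244.46081519 186.31373258]]
```

View pics/end.png

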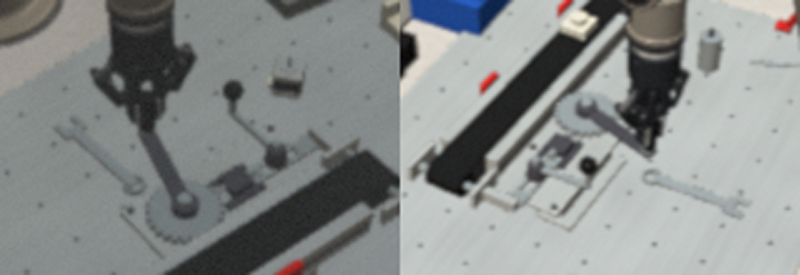

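The fourth click was felt (Ft went from -2.4 to -8.5 N) and the lever is held at about 1.07 rad. The ball is at scene (263,176) as predicted, so the clamp is still square. I'm handing in.

```bash
python3 -c "
from rig import arm
print(arm.hand_in())"
```

```text
the job is handed in; nothing more can be done
None
```

I handed the job in with the clamp lever square and the tension lever still gripped at its fourth click (about 1.07 rad), with the tools and parts left untouched; no verdict came back.

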